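# Hold the bench-top waste bin open and close it softly

## Task

My hands are full of used pipette tips: press the lever of the steel bench-top waste bin right down so that its lid stands fully open, and keep it fully open for a good three seconds while I drop them in. Then let the lever rise slowly under your fingers, so that the lid comes down under control all the way and closes without slamming. Work the lid only by the lever; do not shift or tip the bin, and leave the things standing around it where they are.

Things in the scene. Friction and masses are not known exactly. Their poses are not given: they have to be found in the camera images.
- bin: Bench-top waste bin: steel box on a black plinth, loose on rubber feet, 3.5 kg. 170 mm deep (its x), 150 wide (its y), closed lid 235 above the bench. Origin: centre of its underside, on the bench; x points from the front (lever side) to the back (hinge), z up. Two black feet, 40 mm wide, 17 high, reach 32 mm out in front, either side of the lever. 45 N on the lever at its stop may tip it.
- lever_pad (a point): Centre of the top face of the lever's ribbed steel paddle, which stands out in front of the bin: 48 mm (along the bin's x) by 76 mm (along its y), 6 mm thick, its centre 106 mm in front of the bin's front wall (191 mm from the bin's origin towards -x). At rest this point is 58 mm above the bench; with the lever right down, 26 mm. It moves almost straight down (1.4 mm forward on the way).
- lever (a joint): Angle of the hand lever about its pivot under the bin, rad: 0 at rest (lid shut), 0.20 right down against its stop. It is hinged 160 mm behind the paddle's centre. A straight push down on the paddle moves it: about 7 to 13 N at first, less as the lid goes up. There is no catch and no spring: let go, the lid's weight throws the lever up again at once.
- lid (a joint): Angle of the lid about the hinge at the bin's back, rad: 0 shut, 1.20 fully open (lever right down). A rod links it to the lever both ways: lid angle = 6 x lever angle, so 1 mm at the paddle is about 0.04 rad of lid, and the lid follows the lever down. Left alone it falls at about 4 rad/s and slams.
- lid_front (a point): Middle of the lid's front edge. The lid is a steel pan 178 mm by 158 mm by 12 mm, 160 to 260 g, hinged 112 mm behind the bin's origin and 226 mm above the bench; open, it rises away from the lever side to about 0.42 m above the bench.
- beaker: Glass beaker, 68 mm across, 92 mm tall, loose. Origin: centre of its underside. To be left alone.
- wash_bottle: White plastic bottle with a blue cap, 68 mm across, 165 mm tall, loose. Origin: centre of its underside. To be left alone.

How it is judged:
On the way, in this order (a step that is already met when the one before it is completed fails the run):
1. the lid stands fully open (within 0.1 rad), held by the fingers on the lever, for 2.5 s (value of joint lid above 1.1 rad and contact force between the fingers and lever above 0.3 N), for 2.5 s.
2. the lid is on its way down with the fingers still bearing on the lever (value of joint lid between 0.1 and 0.6 rad and contact force between the fingers and lever above 0.3 N), for 0.1 s.
3. the lid is shut again (value of joint lid below 0.03 rad), for 0.2 s.
At the end, for the whole second after the job is handed in: The lid is shut (under 0.03 rad) and the lever up (under 0.01 rad); the bin stands upright within 20 mm of where it was; beaker and bottle stand upright within 20 mm of where they were (value of joint lid below 0.03 rad and value of joint lever below 0.01 rad and distance of each of bin, beaker, wash_bottle from where it was at the start of the episode below 0.02 m and angle between bin's own z axis and vertical below 0.03 rad and linear speed of bin below 0.02 m/s and angle between each of beaker, wash_bottle's own z axis and vertical below 0.1 rad); the robot touches nothing.
It fails at once if the lid falls or slams: it closes faster than 2 rad/s (value of joint lid below 0.9 rad and velocity of joint lid below -2 rad/s).
It fails at once if the lid itself is touched by the fingers or the arm (contact force between any of the fingers, the arm and lid above 1 N).
It fails at once if the bin is tipped, lifted or shifted more than 20 mm (angle between bin's own z axis and vertical above 0.1 rad or distance of bin from where it was at the start of the episode above 0.02 m).
It fails at once if a thing standing around the bin is shifted more than 20 mm, lifted or tipped (distance of any of beaker, wash_bottle from where it was at the start of the episode above 0.02 m or angle between any of beaker, wash_bottle's own z axis and vertical above 0.3 rad).
It also fails if it takes over 48 s, if anything falls off the work surface, if the arm or the gripper's body presses on something with over 40 N, if the wrist force passes 120 N, or if a joint passes its speed limit or range.

## Robot

A 7-joint arm with a two-finger parallel gripper is mounted at the origin on the work surface. World frame = base frame: x ahead of the robot, y to its left, z up, the work surface at z = 0. Lengths are in m, angles in rad, forces in N, time in s.
With the tool pointing down it reaches from about 0.425 to 0.875 m from the base axis. Payload 4.7 kg.
Tool frame: the origin (TCP) lies on the centre line of the jaws, within the pads' length; the fingertips stand 14 mm ahead of it and the grasp point (between the pads) lies 5 mm behind it; z points along the fingers, y is the direction in which the jaws open and shut (so a half turn about z gives the same grasp; the last joint's range is limited). The gripper opens to 87 mm and grips with 3 to 60 N. Pads are 19 mm wide; open, the fingers measure 117 mm over their backs; the gripper's body (75 mm by 190 mm) begins 51 mm behind the grasp point.
Start: joints at [-1.323, 0.321, -0.07, 1.45, 0.023, 1.371, -0.057], TCP at [0.151, 0.632, 0.237] pointing down, gripper open.
Joint ranges: [-2.86, 2.86], [-0.3, 2.09], [-1.38, 1.24], [0.06, 2.45], [-1.56, 4.7], [0.09, 2.05], [-2.69, 2.69]. Speed limits (rad/s): [2.57, 2.57, 3.14, 3.14, 3.14, 3.14, 3.14].

## Interface

Orientations are given as a rotation vector (axis times angle).
In Python, from bench import ctrl, optics, models gives the robot as it stands. The module is installed in compiled form; this text tells all that it offers.
- The arm moves only by the tool arm_command, never from a script. Its argument "motion" is a list of rows, each a list of 3 entries, a list of its own where there are three numbers: the shift along the tool's x, y, z in mm, then the turn, a rotation vector about the tool's x, y, z in degrees, then the closure, from 0 (fully open) to 1 (shut). In form: [[[x, y, z], [ax, ay, az], claw], ...]. A call has 1 to 8 rows; each row shifts and turns the commanded pose from where the row before left it, along the tool's axes as they then stand; what a row does not reach is not made up. A row lasts 1/12 s, in which the tool goes at most 41.7 mm and 7.16 degrees, less where a joint would pass 70% of its speed; a pose out of reach is approached as far as the arm can. A call with a gripper value outside its range is refused whole. The fingers move at their own pace and stop on an object; "force" is the grip in N (left out, the last holds). Time passes only in rows, so rows that do not move let the fingers close. It gives the time, the measured TCP pose, the force and the opening at its end, in the units of the state.
- ctrl.get_state(): the state, without advancing time (a new reading comes with each control period).
- optics.get_image(name): name is "scene" or "side" or "wrist"; returns (picture, depth): 480x640x3 uint8, blue, green, red; 480x640 float32, m along the optical axis (not along the pixel's ray), 0 where there is no reading.
- optics.camera_model(name): a dict with "fovy" (degrees; the focal length in pixels is half the picture's height over the tangent of half this angle, whatever the lens; pixels are square), "cx", "cy" (the principal point, pixels), "distortion" ([k1, k2, p1, p2, k3] as OpenCV has them; the pictures are not rectified), "rvec" (rotation vector, rad) and "tvec" (3), from world to camera coordinates, as OpenCV has them; the wrist camera has in their place "mount" (4x4, takes a point from camera to tool coordinates, whose origin is the TCP and whose axes are the flange's). Camera axes: x right, y down, z forward; pixel columns grow to the right and rows downward; lengths in m; the calibration is good to about 2 mm. A picture is of the moment at which its call begins: read the wrist's pose just before it. camera_model takes no time and is no camera call.
- ctrl.close_job(): hands the job in, once; it reports no verdict.
Trained networks look in the newest picture that a camera, given by its name, has taken for a name from the list of things; names that differ only in an ending like _2 or _b are one class to them, and where a whole thing is asked for, a point or a joint stands for the part that bears it (a point fixed in the world has none). Each returns a list of dicts, best first, with "conf" (0 to 1); they miss things now and then, are a little off and sometimes report something else, mostly with a low value. They report only what shows in the picture. A call takes as long as a camera call.
- models.search_frame(camera, target): "location" ([x, y, z] in m, in the coordinates of the camera as it stood for that picture, good to about 4 mm: the middle of the surface that is visible of it).
- models.silhouettes(camera, target): "pixels" (480x640 bool, what is visible of it).
The state is a dict: "time": time; "joint_positions": joint angles; "qd": joint speeds; "joint_torque": joint torques, N m; "position": TCP position; "tool_rot": TCP orientation; "ft_force": force on the tool from outside, world axes, zero at the start; "torque": the same for the moment, N m; "grip_width": opening from 0.0 (shut) to 1.0 (fully open).
Only numpy, scipy, OpenCV 4.12 (cv2) and the standard library are available. Lean on these libraries where they do the work, as an engineer would, in place of code of your own. Each camera call takes 0.05 s, during which the arm holds its last target.

## Working session

There is one attempt and no reset: what is moved stays moved. The work goes in short steps, Python scripts to look and compute and a tool call to move; the robot and the scene stay as the last step left them, time stands still between calls to the robot, and variables do not carry over. Pictures are saved under pics/ and viewed, and the job is handed in when it is done.

Besides the shell and the picture viewer there is one more tool, called after ">>>" as a command line: name --argument value ..., lists and objects as JSON in quotes. arm_command: Moves the arm, as the interface text tells. Its arguments: {"type":"object","properties":{"motion":{"type":"array","items":{"type":"array"}},"force":{"type":"number"}},"required":["motion"]}

```bash
mkdir -p pics; cat > h.py <<'E'
import numpy as np, cv2
from bench import ctrl, optics, models
from scipy.spatial.transform import Rotation as R
def cam2world(n,p,st=None):
    m=optics.camera_model(n)
    p=np.atleast_2d(p)
    if 'mount' in m:
        M=np.array(m['mount']); q=p@M[:3,:3].T+M[:3,3]
        return q@R.from_rotvec(st['tool_rot']).as_matrix().T+np.array(st['position'])
    Rm=R.from_rotvec(np.ravel(m['rvec'])).as_matrix()
    return (p-np.ravel(m['tvec']))@Rm
def pts(n,depth,mask,st=None):
    m=optics.camera_model(n); f=240/np.tan(np.radians(m['fovy'])/2)
    K=np.array([[f,0,m['cx']],[0,f,m['cy']],[0,0,1]])
    v,u=np.nonzero(mask&(depth>0))
    n2=cv2.undistortPoints(np.c_[u,v].astype(float)[:,None],K,np.array(m['distortion']))[:,0]
    d=depth[v,u][:,None]
    return cam2world(n,np.c_[n2*d,d],st)
E
python3 - <<'E'
from h import *
st=ctrl.get_state(); print(st)
for n in ["scene","side"]:
    im,d=optics.get_image(n); cv2.imwrite(f'pics/{n}1.png',im)
    np.savez(f'{n}1.npz',d=d)
    for t in ["lever_pad","bin","beaker","wash_bottle"]:
        for r in models.search_frame(n,t)[:2]:
            print(n,t,round(r['conf'],2),cam2world(n,r['location']).round(3))
        s=models.silhouettes(n,t)
        if s:
            p=pts(n,d,s[0]['pixels']); print('  sil',s[0]['conf'],s[0]['pixels'].sum(),p.mean(0).round(3),np.percentile(p,[2,98],axis=0).round(3).tolist())
            np.savez(f'{n}_{t}.npz',m=s[0]['pixels'])
E
```

```text
{'time': 0.0, 'joint_positions': array([-1.32290376,  0.32181829, -0.07010925,  1.45166115,  0.02262356,
        1.37078193, -0.0568705 ]), 'qd': array([ 0.00057074, -0.00068131, -0.00138196,  0.00115318,  0.00023665,
       -0.00033781,  0.00059018]), 'joint_torque': array([-7.84378663e-04, -4.91291428e+01, -4.04379778e-01, -3.12533998e+01,
       -6.38109958e-02,  4.36471333e-02,  1.89954458e-04]), 'position': array([0.15050509, 0.63180486, 0.23547169]), 'tool_rot': array([-3.66255138e-01, -3.12006052e+00,  2.94997968e-03]), 'ft_force': array([ 0.458305  , -0.4290191 ,  0.09221218]), 'torque': array([-0.01392237, -0.03716697, -0.00956916]), 'grip_width': 1.0009670129639863}
scene lever_pad 0.67 [[ 0.47  -0.2    0.063]]
  sil 0.7 223 [ 0.56  -0.182  0.049] [[0.45, -0.251, 0.018], [0.751, -0.101, 0.065]]
scene bin 0.76 [[ 0.698 -0.134  0.237]]
scene bin 0.21 [[ 0.597 -0.349  0.055]]
  sil 0.6 1441 [ 0.498 -0.005  0.093] [[0.465, -0.038, 0.001], [0.516, 0.024, 0.167]]
scene beaker 0.56 [[ 0.596 -0.351  0.058]]
  sil 0.59 1117 [ 0.596 -0.346  0.056] [[0.565, -0.376, 0.005], [0.628, -0.313, 0.094]]
scene wash_bottle 0.57 [[ 0.5   -0.006  0.102]]
  sil 0.74 1443 [ 0.497 -0.005  0.092] [[0.459, -0.039, 0.001], [0.516, 0.024, 0.166]]
  sil 0.81 974 [ 0.507 -0.2    0.049] [[0.451, -0.287, -0.003], [0.744, -0.104, 0.059]]
side bin 0.82 [[ 0.642 -0.087  0.174]]
  sil 0.64 15545 [ 0.638 -0.101  0.152] [[0.481, -0.224, 0.011], [0.754, -0.044, 0.235]]
side beaker 0.82 [[ 0.584 -0.328  0.063]]
  sil 0.88 756 [ 0.583 -0.335  0.056] [[0.564, -0.378, -0.0], [0.607, -0.31, 0.091]]
side wash_bottle 0.75 [[0.482 0.014 0.09 ]]
side wash_bottle 0.24 [[ 0.643 -0.088  0.176]]
  sil 0.93 2636 [0.479 0.013 0.086] [[0.45, -0.015, 0.005], [0.511, 0.027, 0.163]]
```

View pics/scene1.png

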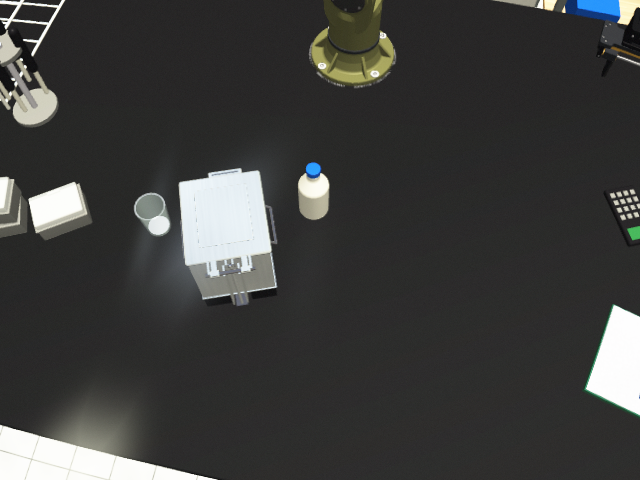

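View pics/side1.png

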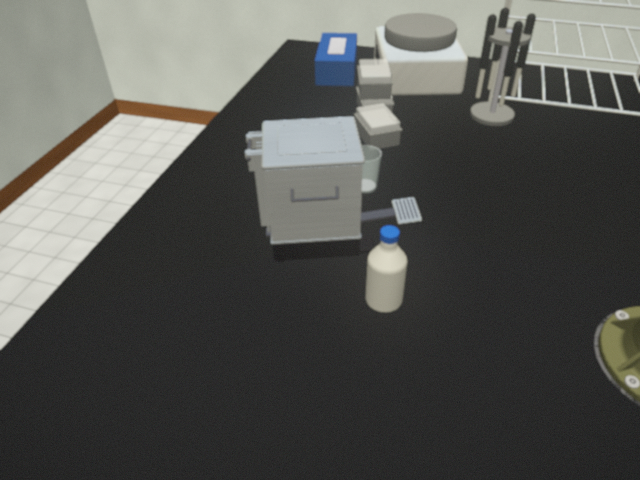

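```bash
python3 - <<'E'
from h import *
full=np.ones((480,640),bool)
for n in ["scene","side"]:
    d=np.load(f'{n}1.npz')['d']; p=pts(n,d,full)
    # lid top
    a=p[(abs(p[:,2]-.235)<.006)&(p[:,0]>.45)&(p[:,0]<.95)&(abs(p[:,1]+.15)<.25)]
    if len(a)>50: print(n,'lid',len(a),cv2.minAreaRect((a[:,:2]*1000).astype(np.float32)),a[:,2].mean())
    b=p[(abs(p[:,2]-.058)<.008)&(p[:,0]>.4)&(p[:,0]<.56)&(p[:,1]<-.12)&(p[:,1]>-.29)]
    if len(b)>20: print(n,'pad',len(b),cv2.minAreaRect((b[:,:2]*1000).astype(np.float32)),b.mean(0))
    if n=='side':
        m=np.load('side_lever_pad.npz')['m'];q=pts(n,d,m);q=q[abs(q[:,2]-.055)<.01];print(cv2.minAreaRect((q[:,:2]*1000).astype(np.float32)),q.mean(0))
E
```

```text
scene lid 7325 ((671.4710083007812, -137.55433654785156), (209.36582946777344, 157.86318969726562), 21.06351089477539) 0.23529330717352956
scene pad 155 ((463.94940185546875, -217.65000915527344), (16.432453155517578, 73.61489868164062), 18.98048210144043) [ 0.46362619 -0.21720654  0.06020973]
side lid 4592 ((671.3934326171875, -135.8981475830078), (205.77590942382812, 159.62193298339844), 21.129119873046875) 0.2331921471218447
side pad 636 ((495.4281311035156, -204.42376708984375), (80.23303985595703, 79.80130767822266), 21.723918914794922) [ 0.48248276 -0.20569726  0.0549663 ]
((513.2284545898438, -197.33154296875), (118.55543518066406, 79.80130767822266), 21.723918914794922) [ 0.4928991  -0.20201757  0.05337439]
```

```bash
python3 - <<'E'
from h import *
full=np.ones((480,640),bool)
th=np.radians(21.1);u=np.array([np.cos(th),np.sin(th)]);v=np.array([-u[1],u[0]])
for n in ["scene","side"]:
    d=np.load(f'{n}1.npz')['d']; p=pts(n,d,full)
    a=p[(abs(p[:,2]-.235)<.006)&(p[:,0]>.45)&(p[:,0]<.95)&(abs(p[:,1]+.15)<.25)]
    s=a[:,:2]@u;t=a[:,:2]@v; print(n,'lid s',np.percentile(s,[.5,99.5]),'t',np.percentile(t,[.5,50,99.5]))
    b=p[(abs(p[:,2]-.058)<.012)&(p[:,0]>.4)&(p[:,0]<.56)&(p[:,1]<-.12)&(p[:,1]>-.29)]
    s=b[:,:2]@u;t=b[:,:2]@v
    for lo in np.arange(.33,.46,.008):
        k=(s>=lo)&(s<lo+.008)
        if k.sum(): print('  %.3f'%lo,k.sum(),t[k].min().round(3),t[k].max().round(3),np.median(b[k,2]).round(3))
E
```

```text
scene lid s [0.47544987 0.67779673] t [-0.44737993 -0.36989589 -0.29215361]
  0.346 72 -0.407 -0.333 0.06
  0.354 80 -0.404 -0.333 0.061
  0.362 3 -0.382 -0.334 0.065
side lid s [0.47603918 0.67659584] t [-0.44521164 -0.3561403  -0.29063553]
  0.346 59 -0.403 -0.33 0.057
  0.354 99 -0.405 -0.329 0.057
  0.362 98 -0.409 -0.329 0.056
  0.370 98 -0.409 -0.332 0.055
  0.378 95 -0.407 -0.33 0.055
  0.386 99 -0.405 -0.329 0.054
  0.394 58 -0.405 -0.332 0.052
  0.402 37 -0.381 -0.355 0.05
  0.410 34 -0.381 -0.356 0.049
  0.418 31 -0.383 -0.355 0.048
  0.426 29 -0.38 -0.356 0.048
  0.434 27 -0.381 -0.355 0.047
  0.442 14 -0.379 -0.358 0.047
  0.450 2 -0.379 -0.357 0.047
  0.458 1 -0.366 -0.366 0.047
```

```bash
cat > plan.py <<'E'
from h import *
def plan(path, yawturn, N):
    """path: f(0..1)->world xyz, yawturn deg about tool z; prints rounded rows, simulated"""
    st=ctrl.get_state(); P=np.array(st['position']); M=R.from_rotvec(st['tool_rot'])
    for i in range(1,N+1):
        sh=M.inv().apply(path(i/N)-P)*1000; sh=sh.round(0)
        tz=round(yawturn/N,1)
        P=P+M.apply(sh/1000); M=M*R.from_rotvec([0,0,np.radians(tz)])
        print([sh.astype(int).tolist(),[0,0,tz],1],end=', ' if i%8 else '\n')
    print(); print('end',P.round(4),M.as_matrix().round(3).tolist())
E
python3 - <<'E'
from plan import *
T=np.array([.4796,-.2094])
a0,a1=np.arctan2(.6318,.1505),np.arctan2(T[1],T[0]); r0,r1=np.hypot(.1505,.6318),np.hypot(*T)
def f(t):
    a=a0+(a1-a0)*t; r=r0+(r1-r0)*t
    return np.array([r*np.cos(a),r*np.sin(a),.2355+.045*min(1,t*2.5)])
plan(f,145.6,32)
E
```

```text
[[-35, -5, -2], [0, 0, 4.5], 1], [[-35, -4, -4], [0, 0, 4.5], 1], [[-36, -4, -3], [0, 0, 4.5], 1], [[-34, -2, -4], [0, 0, 4.5], 1], [[-35, -2, -3], [0, 0, 4.5], 1], [[-35, 0, -4], [0, 0, 4.5], 1], [[-34, 0, -4], [0, 0, 4.5], 1], [[-34, 0, -3], [0, 0, 4.5], 1]
[[-34, 2, -4], [0, 0, 4.5], 1], [[-33, 2, -3], [0, 0, 4.5], 1], [[-34, 3, -4], [0, 0, 4.5], 1], [[-33, 4, -3], [0, 0, 4.5], 1], [[-32, 5, -3], [0, 0, 4.5], 1], [[-33, 5, 0], [0, 0, 4.5], 1], [[-32, 6, 0], [0, 0, 4.5], 1], [[-31, 7, 0], [0, 0, 4.5], 1]
[[-32, 7, 0], [0, 0, 4.5], 1], [[-31, 8, 0], [0, 0, 4.5], 1], [[-30, 9, 0], [0, 0, 4.5], 1], [[-30, 10, 0], [0, 0, 4.5], 1], [[-30, 10, 0], [0, 0, 4.5], 1], [[-29, 10, 0], [0, 0, 4.5], 1], [[-29, 11, 0], [0, 0, 4.5], 1], [[-28, 12, 0], [0, 0, 4.5], 1]
[[-28, 12, 0], [0, 0, 4.5], 1], [[-28, 13, 0], [0, 0, 4.5], 1], [[-26, 14, 0], [0, 0, 4.5], 1], [[-27, 14, 0], [0, 0, 4.5], 1], [[-26, 14, 0], [0, 0, 4.5], 1], [[-25, 15, 0], [0, 0, 4.5], 1], [[-25, 15, 0], [0, 0, 4.5], 1], [[-24, 16, 0], [0, 0, 4.5], 1]

end [ 0.4797 -0.2093  0.2806] [[0.923, 0.384, 0.0], [0.384, -0.923, 0.0], [0.0, -0.0, -1.0]]
```

>>> arm_command --motion '[[[-35,-5,-2],[0,0,4.5],1],[[-35,-4,-4],[0,0,4.5],1],[[-36,-4,-3],[0,0,4.5],1],[[-34,-2,-4],[0,0,4.5],1],[[-35,-2,-3],[0,0,4.5],1],[[-35,0,-4],[0,0,4.5],1],[[-34,0,-4],[0,0,4.5],1],[[-34,0,-3],[0,0,4.5],1]]'

```text
time: 1.57
position: [0.3855, 0.4827, 0.264]
tool_rot: [1.319, 2.851, 0.001]
ft_force: [-0.1, 0.7, -0.4]
grip_width: 0.478
```

>>> arm_command --motion '[[[-34,2,-4],[0,0,4.5],1],[[-33,2,-3],[0,0,4.5],1],[[-34,3,-4],[0,0,4.5],1],[[-33,4,-3],[0,0,4.5],1],[[-32,5,-3],[0,0,4.5],1],[[-33,5,0],[0,0,4.5],1],[[-32,6,0],[0,0,4.5],1],[[-31,7,0],[0,0,4.5],1]]'

```text
time: 2.23
position: [0.5255, 0.2605, 0.2808]
tool_rot: [2.135, 2.304, 0.001]
ft_force: [0.6, 0.2, 1.0]
grip_width: 0.006
```

>>> arm_command --motion '[[[-32,7,0],[0,0,4.5],1],[[-31,8,0],[0,0,4.5],1],[[-30,9,0],[0,0,4.5],1],[[-30,10,0],[0,0,4.5],1],[[-30,10,0],[0,0,4.5],1],[[-29,10,0],[0,0,4.5],1],[[-29,11,0],[0,0,4.5],1],[[-28,12,0],[0,0,4.5],1]]'

```text
time: 2.9
position: [0.5547, 0.0128, 0.2807]
tool_rot: [2.743, 1.532, 0.001]
ft_force: [-0.4, -0.5, -0.4]
grip_width: 0.007
```

>>> arm_command --motion '[[[-28,12,0],[0,0,4.5],1],[[-28,13,0],[0,0,4.5],1],[[-26,14,0],[0,0,4.5],1],[[-27,14,0],[0,0,4.5],1],[[-26,14,0],[0,0,4.5],1],[[-25,15,0],[0,0,4.5],1],[[-25,15,0],[0,0,4.5],1],[[-24,16,0],[0,0,4.5],1]]'

```text
time: 3.57
position: [0.479, -0.2107, 0.2807]
tool_rot: [3.082, 0.609, 0.001]
ft_force: [0.7, -1.3, -0.7]
grip_width: 0.007
```

```bash
python3 - <<'E'
from h import *
st=ctrl.get_state(); print(st['time'],st['position'],R.from_rotvec(st['tool_rot']).as_matrix().round(3),st['ft_force'],st['joint_positions'].round(2))
im,d=optics.get_image('wrist'); cv2.imwrite('pics/w1.png',im)
p=pts('wrist',d,np.ones((480,640),bool),st)
th=np.radians(21.1);u=np.array([np.cos(th),np.sin(th)]);v=np.array([-u[1],u[0]])
b=p[(abs(p[:,2]-.058)<.012)&(np.hypot(p[:,0]-.48,p[:,1]+.21)<.07)]
s=b[:,:2]@u;t=b[:,:2]@v
if len(b): print(len(b),np.percentile(s,[1,50,99]),np.percentile(t,[1,50,99]),np.median(b[:,2]))
for r in models.search_frame('wrist','lever_pad')[:2]: print(r['conf'],cam2world('wrist',r['location'],st))
E
```

```text
3.5667 [ 0.47901312 -0.21072322  0.28073632] [[ 0.925  0.381  0.001]
 [ 0.381 -0.925  0.   ]
 [ 0.001  0.    -1.   ]] [ 0.65530643 -1.28168307 -0.74064559] [-0.41  0.02  0.79  1.72 -0.01  1.41 -0.8 ]
6173 [0.34973672 0.38106769 0.44015871] [-0.40694832 -0.37020645 -0.33378079] 0.056898316608023664
0.71 [[ 0.49561541 -0.19966693  0.05563586]]
```

View pics/w1.png

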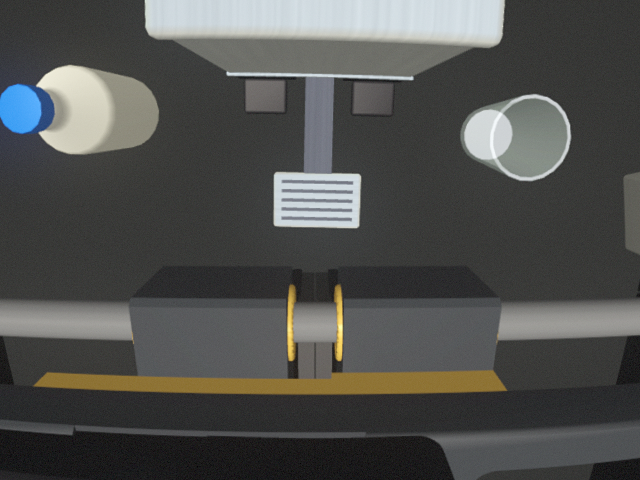

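>>> arm_command --motion '[[[0,0,25],[0,0,0],1],[[0,0,30],[0,0,0],1],[[0,0,35],[0,0,0],1],[[0,0,35],[0,0,0],1],[[0,0,30],[0,0,0],1],[[0,0,20],[0,0,0],1],[[0,0,15],[0,0,0],1],[[0,0,0],[0,0,0],1]]'

```text
time: 4.33
position: [0.4776, -0.2078, 0.0874]
tool_rot: [-3.078, -0.617, 0.009]
ft_force: [-1.1, -0.1, 0.2]
grip_width: 0.005
```

>>> arm_command --motion '[[[0,0,5],[0,0,0],1],[[0,0,5],[0,0,0],1],[[0,0,3],[0,0,0],1],[[0,0,3],[0,0,0],1],[[0,0,3],[0,0,0],1]]'

```text
time: 4.75
position: [0.4804, -0.2094, 0.0724]
tool_rot: [3.08, 0.616, 0.002]
ft_force: [-4.4, 1.4, 17.2]
grip_width: 0.007
```

>>> arm_command --motion '[[[0,0,3],[0,0,0],1],[[0,0,3],[0,0,0],1],[[0,0,3],[0,0,0],1],[[0,0,3],[0,0,0],1]]'

```text
time: 5.08
position: [0.4793, -0.2098, 0.061]
tool_rot: [-3.08, -0.615, 0.001]
ft_force: [-6.4, 1.2, 12.1]
grip_width: 0.005
```

>>> arm_command --motion '[[[0,0,3],[0,0,0],1],[[0,0,3],[0,0,0],1],[[0,0,3],[0,0,0],1],[[0,0,3],[0,0,0],1]]'

```text
time: 5.42
position: [0.479, -0.21, 0.0486]
tool_rot: [-3.08, -0.615, 0.002]
ft_force: [-5.3, -0.2, 9.2]
grip_width: 0.008
```

>>> arm_command --motion '[[[0,0,2],[0,0,0],1],[[0,0,2],[0,0,0],1],[[0,0,1],[0,0,0],1]]'

```text
time: 5.67
position: [0.479, -0.2099, 0.0431]
tool_rot: [-3.08, -0.615, 0.001]
ft_force: [-4.3, -0.1, 6.4]
grip_width: 0.006
```

>>> arm_command --motion '[[[0,0,1],[0,0,0],1],[[0,0,0],[0,0,0],1]]'

```text
time: 5.83
position: [0.4792, -0.2098, 0.0419]
tool_rot: [-3.081, -0.615, 0.001]
ft_force: [-2.5, -1.3, 3.3]
grip_width: 0.006
```

```bash
python3 - <<'E'
from h import *
im,d=optics.get_image('side'); cv2.imwrite('pics/s2.png',im)
st=ctrl.get_state(); print(st['time'],st['position'],st['ft_force'])
p=pts('side',d,np.ones((480,640),bool))
th=np.radians(21.1);u=np.array([np.cos(th),np.sin(th)])
s=p[:,:2]@u;t=p[:,:2]@np.array([-u[1],u[0]])
k=(p[:,2]>.24)&(s>.52)&(s<.8)&(abs(t+.369)<.085); print(k.sum(),p[k,2].max())
q=np.c_[s[k],p[k,2]]
for lo in np.arange(.24,.44,.02):
    z=(q[:,1]>=lo)&(q[:,1]<lo+.02)
    if z.sum():print(round(lo,2),z.sum(),np.percentile(q[z,0],[2,50,98]).round(3))
E
```

```text
5.8833 [ 0.47929124 -0.20982583  0.04192359] [-3.58038297 -0.27258646  3.37572133]
2082 0.4114968675522717
0.24 91 [0.657 0.67  0.672]
0.26 174 [0.652 0.664 0.669]
0.28 216 [0.643 0.656 0.662]
0.3 224 [0.635 0.647 0.654]
0.32 237 [0.626 0.639 0.645]
0.34 247 [0.618 0.63  0.636]
0.36 258 [0.609 0.621 0.628]
0.38 295 [0.6   0.611 0.619]
0.4 340 [0.595 0.601 0.608]
```

>>> arm_command --motion '[[[0,0,1],[0,0,0],1],[[0,0,0],[0,0,0],1]]'

```text
time: 6.05
position: [0.4793, -0.2098, 0.0409]
tool_rot: [-3.081, -0.615, 0.001]
ft_force: [-3.1, -0.3, 5.5]
grip_width: 0.007
```

>>> arm_command --motion '[[[0,0,1],[0,0,0],1],[[0,0,0],[0,0,0],1]]'

```text
time: 6.22
position: [0.4794, -0.2099, 0.0407]
tool_rot: [-3.08, -0.615, 0.001]
ft_force: [-5.2, 0.6, 11.9]
grip_width: 0.007
```

```bash
python3 - <<'E'
from h import *
im,d=optics.get_image('side'); cv2.imwrite('pics/s3.png',im)
st=ctrl.get_state(); print(st['time'],st['position'],st['ft_force'])
p=pts('side',d,np.ones((480,640),bool))
th=np.radians(21.1);u=np.array([np.cos(th),np.sin(th)])
s=p[:,:2]@u;t=p[:,:2]@np.array([-u[1],u[0]])
k=(p[:,2]>.26)&(p[:,2]<.4)&(s>.52)&(s<.8)&(abs(t+.369)<.06)
c=np.polyfit(p[k,2],s[k],1);print(np.arctan2(1,-c[0]))
E
```

```text
6.2667 [ 0.47936233 -0.20988175  0.04065085] [-5.63164229  0.48454977 11.08522416]
1.1895767399342883
```

View pics/s3.png

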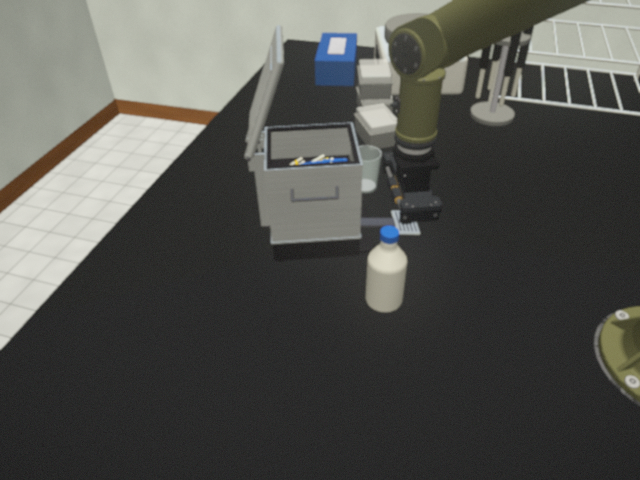

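The side view shows the lid standing open, with its edge at about (278,32). The lever is at its stop and the bin hasn't moved. Now I'll hold it there.

>>> arm_command --motion '[[[0,0,0],[0,0,0],1],[[0,0,0],[0,0,0],1],[[0,0,0],[0,0,0],1],[[0,0,0],[0,0,0],1],[[0,0,0],[0,0,0],1],[[0,0,0],[0,0,0],1],[[0,0,0],[0,0,0],1],[[0,0,0],[0,0,0],1]]'

```text
time: 6.93
position: [0.4794, -0.2099, 0.0407]
tool_rot: [-3.08, -0.615, 0.001]
ft_force: [-5.5, 0.5, 10.9]
grip_width: 0.004
```

>>> arm_command --motion '[[[0,0,0],[0,0,0],1],[[0,0,0],[0,0,0],1],[[0,0,0],[0,0,0],1],[[0,0,0],[0,0,0],1],[[0,0,0],[0,0,0],1],[[0,0,0],[0,0,0],1],[[0,0,0],[0,0,0],1],[[0,0,0],[0,0,0],1]]'

```text
time: 7.6
position: [0.4794, -0.2098, 0.0407]
tool_rot: [-3.08, -0.615, 0.001]
ft_force: [-5.4, 0.8, 11.3]
grip_width: 0.005
```

>>> arm_command --motion '[[[0,0,0],[0,0,0],1],[[0,0,0],[0,0,0],1],[[0,0,0],[0,0,0],1],[[0,0,0],[0,0,0],1],[[0,0,0],[0,0,0],1],[[0,0,0],[0,0,0],1],[[0,0,0],[0,0,0],1],[[0,0,0],[0,0,0],1]]'

```text
time: 8.27
position: [0.4794, -0.2099, 0.0407]
tool_rot: [-3.08, -0.615, 0.001]
ft_force: [-6.4, 0.3, 12.0]
grip_width: 0.001
```

>>> arm_command --motion '[[[0,0,0],[0,0,0],1],[[0,0,0],[0,0,0],1],[[0,0,0],[0,0,0],1],[[0,0,0],[0,0,0],1],[[0,0,0],[0,0,0],1],[[0,0,0],[0,0,0],1],[[0,0,0],[0,0,0],1],[[0,0,0],[0,0,0],1]]'

```text
time: 8.93
position: [0.4794, -0.2099, 0.0406]
tool_rot: [-3.08, -0.615, 0.001]
ft_force: [-6.4, -0.5, 12.1]
grip_width: 0.002
```

>>> arm_command --motion '[[[0,0,0],[0,0,0],1],[[0,0,0],[0,0,0],1],[[0,0,0],[0,0,0],1],[[0,0,0],[0,0,0],1],[[0,0,0],[0,0,0],1],[[0,0,0],[0,0,0],1],[[0,0,0],[0,0,0],1],[[0,0,0],[0,0,0],1]]'

```text
time: 9.6
position: [0.4794, -0.2098, 0.0407]
tool_rot: [-3.08, -0.615, 0.001]
ft_force: [-5.8, -0.1, 12.1]
grip_width: 0.008
```

>>> arm_command --motion '[[[0,0,-1],[0,0,0],1],[[0,0,-1],[0,0,0],1],[[0,0,-1],[0,0,0],1],[[0,0,-1],[0,0,0],1],[[0,0,-1],[0,0,0],1],[[0,0,-1],[0,0,0],1]]'

```text
time: 10.1
position: [0.4799, -0.2096, 0.0458]
tool_rot: [3.08, 0.615, 0.0]
ft_force: [-1.1, -0.9, 3.7]
grip_width: 0.001
```

>>> arm_command --motion '[[[0,0,-1],[0,0,0],1],[[0,0,-1],[0,0,0],1],[[0,0,-1],[0,0,0],1],[[0,0,-1],[0,0,0],1],[[0,0,-1],[0,0,0],1],[[0,0,-1],[0,0,0],1],[[0,0,-1],[0,0,0],1],[[0,0,-1],[0,0,0],1]]'

```text
time: 10.77
position: [0.4799, -0.2096, 0.054]
tool_rot: [3.08, 0.615, 0.001]
ft_force: [-3.0, -1.7, 6.5]
grip_width: 0.007
```

>>> arm_command --motion '[[[0,0,-1],[0,0,0],1],[[0,0,-1],[0,0,0],1],[[0,0,-1],[0,0,0],1],[[0,0,-1],[0,0,0],1],[[0,0,-1],[0,0,0],1],[[0,0,-1],[0,0,0],1],[[0,0,-1],[0,0,0],1],[[0,0,-1],[0,0,0],1]]'

```text
time: 11.43
position: [0.4803, -0.2094, 0.0623]
tool_rot: [3.08, 0.616, 0.002]
ft_force: [-2.3, -1.1, 7.5]
grip_width: 0.004
```

>>> arm_command --motion '[[[0,0,-1],[0,0,0],1],[[0,0,-1],[0,0,0],1],[[0,0,-1],[0,0,0],1],[[0,0,-1],[0,0,0],1],[[0,0,-1],[0,0,0],1],[[0,0,-1],[0,0,0],1]]'

```text
time: 11.93
position: [0.4808, -0.2092, 0.0686]
tool_rot: [3.08, 0.616, 0.003]
ft_force: [-1.2, 0.3, 7.8]
grip_width: 0.006
```

>>> arm_command --motion '[[[0,0,-0.5],[0,0,0],1],[[0,0,-0.5],[0,0,0],1],[[0,0,-0.5],[0,0,0],1],[[0,0,-0.5],[0,0,0],1],[[0,0,-0.5],[0,0,0],1],[[0,0,-0.5],[0,0,0],1],[[0,0,-0.5],[0,0,0],1],[[0,0,-0.5],[0,0,0],1]]'

```text
time: 12.6
position: [0.4813, -0.209, 0.0727]
tool_rot: [3.08, 0.616, 0.005]
ft_force: [-1.1, -0.0, 10.0]
grip_width: 0.007
```

>>> arm_command --motion '[[[0,0,-0.5],[0,0,0],1],[[0,0,-0.5],[0,0,0],1],[[0,0,-0.5],[0,0,0],1],[[0,0,-0.5],[0,0,0],1],[[0,0,-0.5],[0,0,0],1],[[0,0,-0.5],[0,0,0],1],[[0,0,-0.5],[0,0,0],1],[[0,0,-0.5],[0,0,0],1]]'

```text
time: 13.27
position: [0.4794, -0.2091, 0.0753]
tool_rot: [-3.08, -0.616, 0.001]
ft_force: [-0.8, -0.4, 0.8]
grip_width: 0.006
```

Force is gone, so the lid is shut. Retracting straight up.

>>> arm_command --motion '[[[0,0,-2],[0,0,0],1],[[0,0,-4],[0,0,0],1],[[0,0,-10],[0,0,0],1],[[0,0,-20],[0,0,0],1],[[0,0,-25],[0,0,0],1],[[0,0,-25],[0,0,0],1],[[0,0,-15],[0,0,0],1],[[0,0,0],[0,0,0],1]]'

```text
time: 13.93
position: [0.4821, -0.2104, 0.181]
tool_rot: [3.079, 0.615, 0.011]
ft_force: [1.2, -0.4, -0.6]
grip_width: 0.006
```

```bash
python3 - <<'E'
from h import *
st=ctrl.get_state(); print(st['time'],st['position'],st['ft_force'],abs(st['qd']).max())
th=np.radians(21.1);u=np.array([np.cos(th),np.sin(th)]);v=np.array([-u[1],u[0]])
im,d=optics.get_image('side'); cv2.imwrite('pics/s4.png',im)
p=pts('side',d,np.ones((480,640),bool))
a=p[(abs(p[:,2]-.235)<.006)&(p[:,0]>.55)&(p[:,0]<.95)&(abs(p[:,1]+.15)<.25)]
print('lid',len(a),np.percentile(a[:,:2]@u,[.5,99.5]),np.percentile(a[:,:2]@v,[.5,99.5]),a[:,2].mean())
for t in ['beaker','wash_bottle']:
    s=models.silhouettes('side',t)
    if s: print(t,s[0]['conf'],pts('side',d,s[0]['pixels']).mean(0))
E
```

```text
13.9333 [ 0.48205667 -0.21043425  0.18100416] [ 1.19532657 -0.40432636 -0.61124039] 0.05781119098658986
lid 4600 [0.47589522 0.67631551] [-0.4451696 -0.2904292] 0.23320243703005655
beaker 0.84 [ 0.58365621 -0.33737945  0.05516296]
wash_bottle 0.81 [0.47826568 0.01272557 0.08648662]
```

View pics/s4.png

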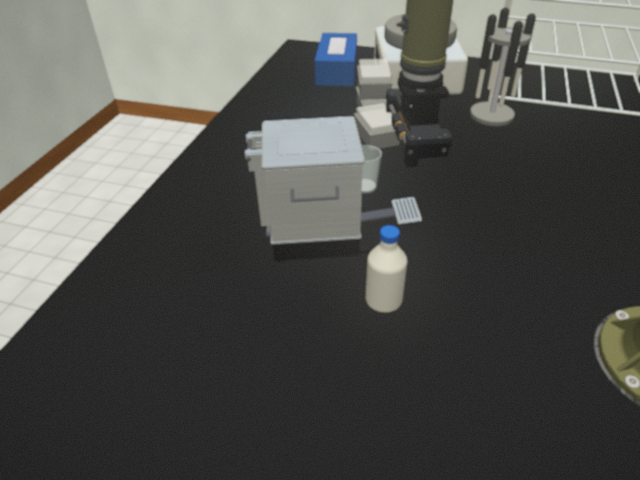

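The picture shows the lid shut flat at around (310,140), the paddle up at (407,210), and the gripper clear of everything. The bin, beaker and bottle are all where they were.

>>> arm_command --motion '[[[0,0,0],[0,0,0],1],[[0,0,0],[0,0,0],1],[[0,0,0],[0,0,0],1],[[0,0,0],[0,0,0],1]]'

```text
time: 14.42
position: [0.4793, -0.2093, 0.1759]
tool_rot: [-3.081, -0.615, 0.002]
ft_force: [0.5, 0.2, 0.6]
grip_width: 0.01
```

```bash
python3 -c "
from bench import ctrl
print(ctrl.close_job())"
```

```text
the job is handed in; nothing more can be done
None
```

The lid went fully open, stayed open for about 3.4 s, and came down under control without slamming. I handed the job in at 14.4 s of the 48 s allowed; the hand-in reports no verdict.

- **Opening:** I pressed the lever with closed fingers until it met its stop. The lid measured 1.19 rad open, and the fingers bore on the lever with about 11–12 N throughout the hold.
- **Closing:** I let the lever rise at 12 mm/s, then 6 mm/s near the end. That is about 0.5 rad/s at the lid by the geometry you gave. The fingers stayed on the lever until the lid was shut.
- **Last checks:** From the side camera, the lid is flat at the same height as before and the bin's edges are within about 1 mm of where they started. The beaker and bottle measure within about 3 mm of before, which is within measurement error. The gripper is about 100 mm above the paddle and shows no contact force.

No check failed. One of the networks first mistook the bottle and the beaker for the bin in the overhead view. I used the depth geometry for the bin instead, and the two fixed cameras, the wrist camera and the sizes you gave all agreed with it.

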